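# Unclamp the praline dish, lift it and turn its tongue to the guest

## Robot

A 6-joint arm with a two-finger parallel gripper is mounted at the origin on a cart in front of the work surface, level with it; the furniture and walls round the work are solid. World frame = base frame: x ahead of the robot, y to its left, z up, the work surface at z = 0. Lengths are in m, angles in degrees, forces in N, time in s.
With the tool pointing down it reaches from about 0.35 to 0.725 m from the base axis. Payload 6 kg.
Tool frame: the origin (TCP) lies midway between the tips of the shut fingers; the grasp point (between the pads) lies 19 mm behind it (manip.grip_depth is the z of the grasp point in the tool frame, in m); z points along the fingers, y is the line along which they close (so a half turn about z gives the same grasp; the last joint's range is limited). The gripper opens to 85 mm and grips with 20 to 120 N. Pads are 22 mm wide; open, the fingers measure 114 mm over their backs; the gripper's body (76 mm by 85 mm) begins 54 mm behind the grasp point. The pads swing forward as they close: fully open they stand 13 mm farther back than shut.
Start: joints at [90.739, 2.303, 4.859, 0, -92.561, -19.12], TCP at [0.189, 0.569, 0.231] pointing down, gripper open.
Joint ranges: [-146.85, 146.85], [-73.84, 115.35], [-62.03, 85.46], [-188.31, 113.3], [-161.28, -10.13], [-171.36, 171.36]. Speed limits (degrees/s): [147.25, 147.25, 172.46, 180, 180, 180].

## Interface

Orientations are given as a 3x3 rotation matrix whose columns are the frame's x, y, z axes.
In Python, from workcell import manip gives the robot as it stands. The module is installed in compiled form; this text tells all that it offers.
- The arm moves only by the shell command python3 -m pendant 'ROWS' [FORCE]. ROWS is JSON, a list of rows, each an object with "fingers": the opening, from -1 (shut) to 1 (fully open), so that 0 is half open; "dp": the shift along the tool's x, y, z in mm, a list of three; "yaw": the turn about the tool's z in units of 5 degrees (1.0 is 5 degrees). In form: [{"fingers": fingers, "dp": [dx, dy, dz], "yaw": yaw}, ...]. A call has 1 to 8 rows; each row shifts and turns the commanded pose from where the row before left it, along the tool's axes as they then stand; what a row does not reach is not made up. A row lasts 1/12 s, in which the tool goes at most 41.7 mm and 7.16 degrees, less where a joint would pass 70% of its speed; a pose out of reach is approached as far as the arm can. A call is refused whole if a number of a shift passes 41.7 or a number of a turn 1, either way. A call with a gripper value outside its range is refused whole. The fingers move at their own pace and stop on an object; FORCE is the grip in N (left out, the last holds). Time passes only in rows, so rows that do not move let the fingers close. It gives the time, the measured TCP pose, the force, the opening and the grip force at its end, in the units of the state.
- manip.get_obs(): the state, without advancing time (a new reading comes with each control period).
- manip.grab_frame(name): name is "scene" or "top" or "wrist"; returns the picture (420x560x3 uint8, red, green, blue); there is no depth.
- manip.camera_info(name): a dict with "fx", "fy", "cx", "cy" (pixels), "world_from_camera" (4x4, takes a point from camera to world coordinates). Camera axes: x right, y down, z forward; pixel columns grow to the right and rows downward; lengths in m; the calibration is good to about 2 mm. A picture is of the moment at which its call begins: read the wrist's pose just before it. camera_info takes no time and is no camera call; for the wrist camera it gives the pose at the moment of the call.
- manip.sign_off(): hands the job in; it is judged then, once.
The state is a dict: "time_s": time; "qpos": joint angles; "qd": joint speeds; "tau": joint torques, N m; "position": TCP position; "orientation": TCP orientation; "contact_force": force on the tool from outside, world axes, zero at the start; "torque": the same for the moment, N m; "grip_width": finger opening in m; "gripper_force": force on a finger pad.
Only numpy, scipy, OpenCV 4.12 (cv2) and the standard library are available. Lean on these libraries where they do the work, as an engineer would, in place of code of your own. Each camera call takes 0.05 s, during which the arm holds its last target. There are 200 camera calls.

## Task

Swing the cam lever with the red knob all the way out (about a quarter turn, anticlockwise from above) so that its keeper lets go of the blue dish, then lift the dish straight up by the wooden grip of its arched handle, about a hand's width (10 cm), and only then turn it a quarter turn (clockwise from above) so that its yellow tongue points the way the yellow arrow on the wooden board points. Keep the dish level all the while so that the loose golden ball stays in the middle of it, do not touch the ball, and leave everything else on the worktop where it stands. Finish while still holding the dish in the gripper, level and at rest, that same hand's width above its place on the board; do not put it down.

Things in the scene. Friction and masses are not known exactly. Their poses are not given: they have to be found in the camera images.
- serving_dock: Wooden board fixed to the worktop, 200 (x) x 245 (y) x 12 mm. Origin: on the worktop right under the middle of the dish's place (the dish stands on top of the board). +x: the way the flat yellow arrow on its edge points, roughly away from the robot. 4 brass pins 8 mm high round the dish's foot, 3 mm play. A steel keeper on the -y side reaches 7 mm over the foot and holds it down.
- cam_lever (a joint): Cam lever with a vertical axis. 0 (starts 0 to 0.15): locked, pointing along the board's -x, to the robot. Grows anticlockwise from above as the knob swings away from the dish, to its stop at 1.65 rad (pointing along the board's -y); 1.25 or more counts as open. It draws the keeper back in proportion, clear of the foot from 1.0. Friction about 1 N at the knob; stays where left.
- lever_knob (a point): Middle of the red upright knob at the lever's end: a plain post 14 mm across, its top 16 mm above this point, free for 24 mm below it. 60 mm from the lever's axis.
- lever_pivot (a point): Point on the lever's vertical axis, at the height of the middle of the knob.
- dish_grip (a point): Centre of the dark wooden grip on the arched handle: a bar 60 mm long (dish's y) x 14 wide (dish's x, grasp across it) x 18 high, 100 mm above the dish's underside, 58 mm above the top of the ball. Orientation is the dish's: +x from its middle to the yellow tongue, z up. The steel arch comes down 63 mm to either side (dish's y). Weight about 0.3 kg.
- dish_seat (a point): Point in the dish where the centre of the ball is when it lies in the middle, 27 mm above the underside of the dish. Orientation as dish_grip. The dish is blue, round, 132 mm across, 31 mm high at the rim; inside it is a shallow cone (8 degrees, steeper outside 30 mm radius) about a flat 12 mm wide.
- dish_tongue (a point): Tip of the yellow tongue on the rim, 82 mm from the dish's axis along the dish's +x. At the start it points along the board's +y (to the left), within about 0.25 rad.
- praline_center (a point): Centre of the loose golden ball (a foil-wrapped praline), 30 mm across, about 20 g; it rolls if the dish is tilted or jerked.
- espresso_cup_white: White espresso cup, 61x82x58 mm, bystander; origin under it.
- espresso_cup_clay: Terracotta espresso cup, 61x82x58 mm, bystander; origin under it.
- mug_counter: Light mug, green inside, 80x113x91 mm, bystander; origin under it.
- glass_counter: Drinking glass, 80x80x88 mm, bystander; origin under it.
- spice_jar_a: Spice jar with black cap, 41x41x105 mm, bystander; origin under it.
- spice_jar_b: Spice jar with dark brown cap, 41x41x105 mm, bystander; origin under it.
- descaler_box: Upright white and blue carton, 39x85x125 mm, bystander; origin under it.
- filter_cartridge: Blue water-filter cartridge with white top, 57x57x97 mm, bystander; origin under it.
- dish: The blue dish; origin in the middle of its underside, axes as dish_grip.
- praline: The golden ball itself; its axes roll with it (see praline_center).
- coffee_machine: Tall black coffee machine, fixed, at the left; keep clear of it. About 0.34 m high; with its round cup shelf it reaches some 0.09 m to either side of its origin in x and 0.26 m from it towards -y.
There are look-alikes about, which are no part of the job. What is shaped like the dish but purple is not meant.

How it is judged:
By the outcome, as a careful person would: the job done as asked, in the order asked, and still so for the second after the job is handed in, while the arm keeps its last pose, push and grip.
It also fails if it takes over 61 s, if anything falls off the work surface, if the arm or the gripper's body presses on something with over 40 N, if the wrist force passes 120 N, or if a joint passes its speed limit or range.

## Working session

There is one attempt and no reset: what is moved stays moved. The work goes in short steps, Python scripts to look and compute and a shell command to move; the robot and the scene stay as the last step left them, time stands still between calls to the robot, and variables do not carry over. Pictures are saved under pics/ and viewed, at most 10 in all, crops included, and the job is handed in when it is done.

```bash
mkdir -p pics; cat > h.py <<'E'
import numpy as np, cv2
from workcell import manip
def snap(n,f):
    im=manip.grab_frame(n); cv2.imwrite('pics/'+f,im[:,:,::-1]); return im
def px2w(n,u,v,z,ci=None):
    c=ci or manip.camera_info(n); T=np.array(c['world_from_camera'])
    d=T[:3,:3]@np.array([(u-c['cx'])/c['fx'],(v-c['cy'])/c['fy'],1]); o=T[:3,3]
    return o+d*(z-o[2])/d[2]
def w2px(n,p,ci=None):
    c=ci or manip.camera_info(n); T=np.linalg.inv(np.array(c['world_from_camera'])); q=T[:3,:3]@np.array(p)+T[:3,3]
    return c['fx']*q[0]/q[2]+c['cx'],c['fy']*q[1]/q[2]+c['cy']
E
python3 - <<'E'
from h import *
snap('top','top0.png');snap('scene','scene0.png')
o=manip.get_obs();print(o)
print(manip.camera_info('top'),manip.camera_info('scene'),manip.grip_depth)
E
```

```text
{'time_s': 0.1, 'qpos': array([ 9.07398991e+01,  2.33537320e+00,  4.80763666e+00, -2.31752708e-02,
       -9.25616716e+01, -1.91192942e+01]), 'qd': array([ 0.01446269, -0.18338106,  0.23963025,  0.03003263,  0.11255096,
       -0.01346596]), 'tau': array([-5.73345620e-03, -3.69341290e+01,  3.48283088e+01,  6.95168987e+00,
       -4.52731168e-03, -2.47946005e-06]), 'position': array([0.18902622, 0.56913283, 0.23037395]), 'orientation': array([[ 9.48995090e-01, -3.15290614e-01, -3.83896031e-04],
       [-3.15290821e-01, -9.48993808e-01, -1.56555780e-03],
       [ 1.29290723e-04,  1.60674556e-03, -9.99998701e-01]]), 'contact_force': array([ 0.21076625,  0.56991637, -0.46106198]), 'torque': array([-0.03027916,  0.0490822 , -0.05290368]), 'gripper_force': 0.0, 'grip_width': 0.08545966541467988}
{'fx': 407.5099203804947, 'fy': 407.5099203804947, 'cx': 279.6408689361431, 'cy': 206.73222296492665, 'world_from_camera': array([[-1.06983773e-03, -9.88231241e-01,  1.52963625e-01,
         3.49393289e-01],
       [-9.99962636e-01,  2.36933294e-03,  8.31342143e-03,
         8.09757877e-02],
       [-8.57800453e-03, -1.52949015e-01, -9.88196851e-01,
         1.32578685e+00],
       [ 0.00000000e+00,  0.00000000e+00,  0.00000000e+00,
         1.00000000e+00]])} {'fx': 506.61643919659707, 'fy': 506.61643919659707, 'cx': 278.78827366839477, 'cy': 202.3601179748881, 'world_from_camera': array([[-0.86706223, -0.2813344 ,  0.41116181, -0.22849991],
       [-0.49762044,  0.44927131, -0.74197654,  1.51249725],
       [ 0.02402032, -0.84794236, -0.52954393,  1.11647814],
       [ 0.        ,  0.        ,  0.        ,  1.        ]])} -0.0187
```

View pics/top0.png

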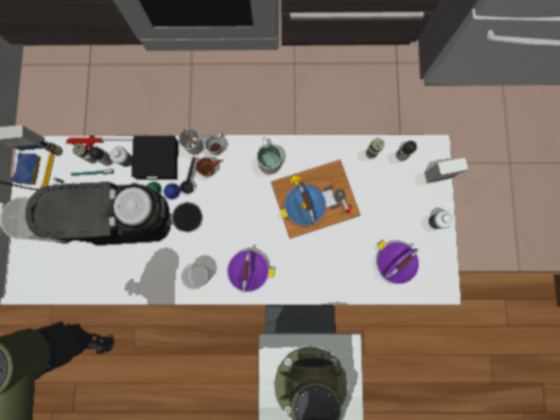

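View pics/scene0.png

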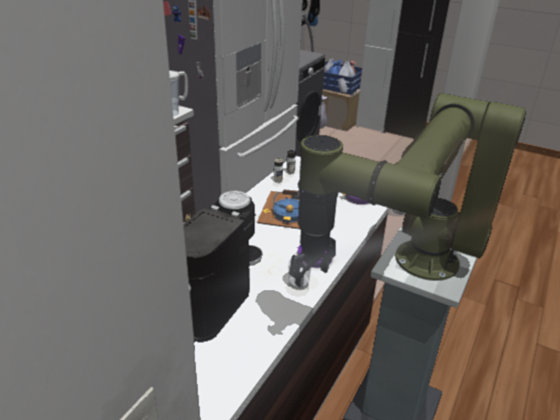

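```bash
python3 - <<'E'
from h import *
im=cv2.imread('pics/top0.png')
cv2.imwrite('pics/crop0.png',cv2.resize(im[145:255,230:390],None,fx=5,fy=5,interpolation=cv2.INTER_CUBIC))
print(w2px('top',[0.189,0.569,0.23]),w2px('top',[0,0,0]))
print(px2w('top',305,205,0.04))
E
```

```text
(np.float64(96.12118472940111), np.float64(332.2643368414445)) (np.float64(309.72315749659487), np.float64(384.4851469199268))
[0.55382425 0.01080486 0.04      ]
```

View pics/crop0.png

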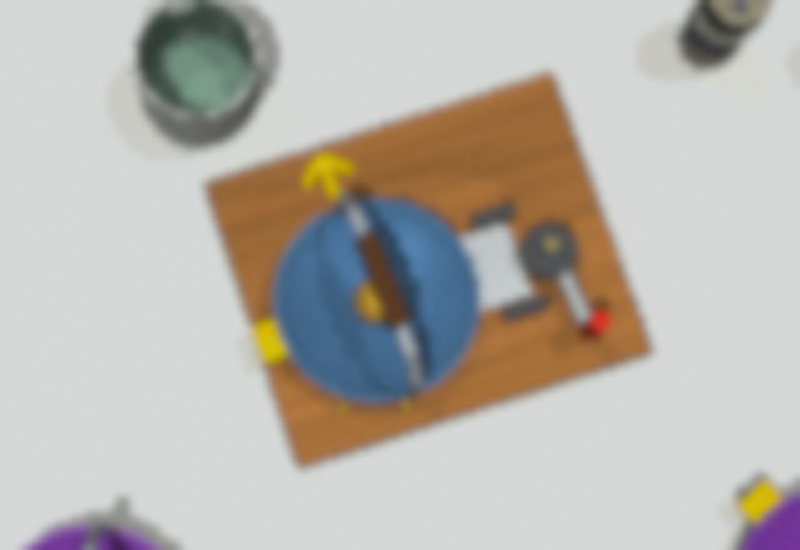

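```bash
python3 - <<'E'
from h import *
f=lambda x,y,z:px2w('top',x/5+230-.4,y/5+145-.4,z)
C=[f(x,y,.012) for x,y in[(205,184),(553,72),(652,352),(300,467)]]
for c in C:print('corner',c)
for a,b in((0,1),(1,2),(2,3),(3,0)):
    d=C[b]-C[a];print(np.linalg.norm(d),np.degrees(np.arctan2(d[1],d[0])))
print('rim',f(378,300,.043),'ball',f(372,300,.04),'tongue',f(268,340,.04))
print('grip',f(384,278,.112), 'ends',f(368,240,.115),f(398,318,.115))
for z in(.03,.05,.07):print(z,'knob',f(599,320,z),'piv',f(550,247,z))
E
```

```text
corner [0.63728448 0.12172666 0.012     ]
corner [ 0.71255017 -0.10910493  0.012     ]
corner [ 0.52496712 -0.16885312  0.012     ]
corner [0.45068711 0.06003324 0.012     ]
0.24279239687703597 -71.94075636030837
0.19686860782267113 -162.33249419054744
0.24063766819493065 107.97969189980662
0.19653156052345294 18.295083620659284
rim [0.55463624 0.01031799 0.043     ] ball [0.5551256 0.0139834 0.04     ] tongue [0.52947908 0.08047472 0.04      ]
grip [0.55704386 0.01035316 0.112     ] ends [0.5798482  0.01993217 0.115     ] [0.53213855 0.00239425 0.115     ]
0.03 knob [ 0.54336369 -0.13209997  0.03      ] piv [ 0.59110965 -0.10179672  0.03      ]
0.05 knob [ 0.54036982 -0.12881122  0.05      ] piv [ 0.58737885 -0.0989757   0.05      ]
0.07 knob [ 0.53737596 -0.12552247  0.07      ] piv [ 0.58364804 -0.09615467  0.07      ]
```

```bash
python3 -m pendant '[{"fingers":1,"dp":[15.8,23.7,-8],"yaw":0},{"fingers":1,"dp":[15.8,23.7,-8],"yaw":0},{"fingers":1,"dp":[15.8,23.7,-8],"yaw":0},{"fingers":1,"dp":[15.8,23.7,-8],"yaw":0},{"fingers":1,"dp":[15.8,23.7,-8],"yaw":0},{"fingers":1,"dp":[15.8,23.7,-8],"yaw":0},{"fingers":1,"dp":[15.8,23.7,-8],"yaw":0},{"fingers":1,"dp":[15.8,23.7,-8],"yaw":0}]' 40
```

```text
time_s: 0.77
position: [0.2494, 0.3481, 0.2953]
orientation: [[0.949, -0.315, -0.0], [-0.315, -0.949, -0.0], [-0.0, 0.0, -1.0]]
contact_force: [1.0, 0.3, 1.1]
grip_width: 0.0858
gripper_force: 0.0
```

```bash
python3 -m pendant '[{"fingers":1,"dp":[0,0,0],"yaw":-1},{"fingers":1,"dp":[0,0,0],"yaw":-1},{"fingers":1,"dp":[0,0,0],"yaw":-1},{"fingers":1,"dp":[0,0,0],"yaw":-1},{"fingers":1,"dp":[0,0,0],"yaw":-1},{"fingers":1,"dp":[0,0,0],"yaw":-1},{"fingers":1,"dp":[0,0,0],"yaw":-1},{"fingers":1,"dp":[0,0,0],"yaw":-1}]'; python3 -c "
from h import *
c=manip.camera_info('wrist');o=manip.get_obs();print(o['position'],o['orientation'],o['qpos']);T=np.array(c['world_from_camera']);print(c['fx'],o['orientation'].T@(T[:3,3]-o['position']),o['orientation'].T@T[:3,:3])"
```

```text
time_s: 1.43
position: [0.2492, 0.3495, 0.2949]
orientation: [[0.928, 0.372, -0.0], [0.372, -0.928, -0.001], [-0.001, 0.0, -1.0]]
contact_force: [-0.3, -1.0, -0.3]
grip_width: 0.0852
gripper_force: 0.0
[0.24921428 0.34949261 0.29494365] [[ 9.28035279e-01  3.72492124e-01 -3.72444041e-04]
 [ 3.72491896e-01 -9.28035275e-01 -5.62418333e-04]
 [-5.55137607e-04  3.83211668e-04 -9.99999772e-01]] [ 8.17371728e+01 -2.30139461e+01 -1.04624838e+01 -1.68928391e-02
 -1.02586418e+02  3.01285420e+01]
329.8190571355568 [ 0.08190433  0.00024365 -0.14271356] [[-1.74052614e-04 -9.45821741e-01 -3.24686317e-01]
 [ 9.99999531e-01  1.44821363e-04 -9.57932962e-04]
 [ 9.53055337e-04 -3.24686332e-01  9.45821271e-01]]
```

```bash
python3 -m pendant '[{"fingers":0.2,"dp":[0,36,0],"yaw":0},{"fingers":0.2,"dp":[0,36,0],"yaw":0},{"fingers":0.2,"dp":[0,36,0],"yaw":0},{"fingers":0.2,"dp":[0,36,0],"yaw":0},{"fingers":0.2,"dp":[0,36,0],"yaw":0},{"fingers":0.2,"dp":[0,36,0],"yaw":0},{"fingers":0.2,"dp":[0,36,0],"yaw":0},{"fingers":0.2,"dp":[0,36,0],"yaw":0}]'; python3 -m pendant '[{"fingers":-0.3,"dp":[17,26,0],"yaw":0},{"fingers":-0.3,"dp":[17,26,0],"yaw":0},{"fingers":-0.3,"dp":[17,26,0],"yaw":0},{"fingers":-0.3,"dp":[17,26,0],"yaw":0},{"fingers":-0.3,"dp":[17,26,0],"yaw":0},{"fingers":-0.3,"dp":[17,26,0],"yaw":0},{"fingers":-0.3,"dp":[17,26,0],"yaw":0},{"fingers":-0.3,"dp":[17,26,0],"yaw":0}]'
python3 -m pendant '[{"fingers":-0.3,"dp":[0,0,0],"yaw":0},{"fingers":-0.3,"dp":[0,0,0],"yaw":0}]' 
python3 - <<'E'
from h import *
import pickle
c=manip.camera_info('wrist');snap('wrist','w1.png');pickle.dump(c,open('w1.pkl','wb'))
print(manip.get_obs()['qpos'])
E
```

```text
time_s: 2.1
position: [0.3554, 0.0802, 0.2953]
orientation: [[0.929, 0.369, 0.0], [0.369, -0.929, 0.001], [0.001, -0.001, -1.0]]
contact_force: [1.6, 1.4, 0.5]
grip_width: 0.0513
gripper_force: 0.0
time_s: 2.77
position: [0.5596, -0.0627, 0.2946]
orientation: [[0.93, 0.368, -0.001], [0.368, -0.93, -0.0], [-0.001, -0.0, -1.0]]
contact_force: [0.5, 0.5, -0.3]
grip_width: 0.0303
gripper_force: 0.0
time_s: 2.93
position: [0.559, -0.0622, 0.293]
orientation: [[0.93, 0.366, -0.004], [0.366, -0.93, -0.001], [-0.004, -0.001, -1.0]]
contact_force: [0.4, -0.0, 0.4]
grip_width: 0.0299
gripper_force: 0.0
[ 1.41621631e+01 -2.46046327e+00  6.68383814e+00 -4.27677372e-03
 -9.92699178e+01  9.73958251e+01]
```

View pics/w1.png

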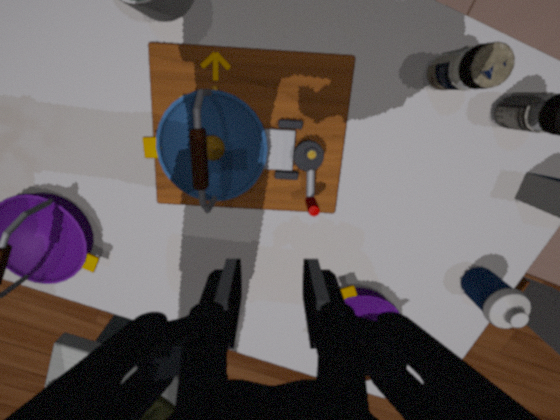

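```bash
python3 - <<'E'
from h import *
import pickle
c=pickle.load(open('w1.pkl','rb'))
def ray(c,u,v):
    T=np.array(c['world_from_camera']);d=T[:3,:3]@np.array([(u-c['cx'])/c['fx'],(v-c['cy'])/c['fy'],1]);return T[:3,3],d/np.linalg.norm(d)
def tri(p,q):
    o1,d1=ray(manip.camera_info('top'),p[0]/5+229.6,p[1]/5+144.6);o2,d2=ray(c,*q)
    s=np.linalg.lstsq(np.c_[d1,-d2],o2-o1,rcond=None)[0];a=o1+s[0]*d1;b=o2+s[1]*d2
    return (a+b)/2,np.linalg.norm(a-b)
print('knobtop',tri((599,318),(313.5,210)));print('hub',tri((551,244),(312,155)));print('grip',tri((384,278),(199,158)))
w=lambda u,v,z:px2w('',u,v,z,c)
C=[w(*p,.012) for p in((150,43),(354,55),(336,213),(157,205))]
for a,b in((0,1),(1,2),(2,3),(3,0)):
    d=C[b]-C[a];print(C[a],np.linalg.norm(d),np.degrees(np.arctan2(d[1],d[0])))
for z in(.11,.12):print('grip',w(198,130,z),w(201,187,z),w(199,158,z))
t=w(144,148,.043)
print('tongue',t,'rim',w(212,147,.043))
for z in(.04,.05,.06,.07):print(z,'knobtop',w(313.5,210,z),'hub',w(312,155,z-.02))
E
```

```text
knobtop (array([ 0.53648405, -0.12262423,  0.08308691]), np.float64(0.0015716859710345314))
hub (array([ 0.5891172 , -0.10002798,  0.05151309]), np.float64(0.001167616929364694))
grip (array([0.55541943, 0.01110982, 0.12197529]), np.float64(0.0003888058607916369))
[0.63477938 0.11952572 0.012     ] 0.2376705542023424 -71.58314439054435
[ 0.7098662  -0.10597209  0.012     ] 0.19705813440853148 -160.96552309773293
[ 0.52358271 -0.17024005  0.012     ] 0.24370555991331122 108.80837245203537
[0.44501106 0.06045216 0.012     ] 0.19875034481255616 17.291001876686312
grip [0.57811599 0.02198705 0.11      ] [0.52461832 0.00213016 0.11      ] [0.55242811 0.01295426 0.11      ]
grip [0.57989173 0.02031703 0.12      ] [0.52803812 0.00107038 0.12      ] [0.55499327 0.01156184 0.12      ]
tongue [0.5227377  0.08656396 0.043     ] rim [0.55343286 0.01187081 0.043     ]
0.04 knobtop [ 0.52419756 -0.1327735   0.04      ] hub [ 0.58533707 -0.10622058  0.02      ]
0.05 knobtop [ 0.52702257 -0.13023383  0.05      ] hub [ 0.58655424 -0.1044424   0.03      ]
0.06 knobtop [ 0.52984758 -0.12769416  0.06      ] hub [ 0.58777141 -0.10266422  0.04      ]
0.07 knobtop [ 0.53267259 -0.12515449  0.07      ] hub [ 0.58898858 -0.10088604  0.05      ]
```

```bash
python3 -m pendant '[{"fingers":-0.3,"dp":[-15,16.3,0],"yaw":0},{"fingers":-0.3,"dp":[-15,16.3,0],"yaw":0},{"fingers":-0.3,"dp":[-15,16.3,0],"yaw":0},{"fingers":-0.3,"dp":[0,0,30],"yaw":0},{"fingers":-0.3,"dp":[0,0,40],"yaw":0},{"fingers":-0.3,"dp":[0,0,40],"yaw":0},{"fingers":-0.3,"dp":[0,0,40],"yaw":0},{"fingers":-0.3,"dp":[0,0,25],"yaw":0}]'; python3 -m pendant '[{"fingers":-0.3,"dp":[0,0,0],"yaw":0},{"fingers":-0.3,"dp":[0,0,0],"yaw":0}]'
python3 - <<'E'
from h import *
import pickle
c=manip.camera_info('wrist');im=snap('wrist','w2.png');pickle.dump(c,open('w2.pkl','wb'))
cv2.imwrite('pics/w2c.png',cv2.resize(im[60:360,130:430,::-1],None,fx=2,fy=2))
R=manip.get_obs();print(R['position'])
for z in(-.019,0): print(w2px('',R['position']+R['orientation']@[0,0,z],c))
E
```

```text
time_s: 3.65
position: [0.5325, -0.1223, 0.1167]
orientation: [[0.929, 0.369, -0.003], [0.369, -0.929, 0.001], [-0.002, -0.002, -1.0]]
contact_force: [-0.1, -0.3, -0.4]
grip_width: 0.0299
gripper_force: 0.0
time_s: 3.82
position: [0.5341, -0.1231, 0.1209]
orientation: [[0.929, 0.37, -0.001], [0.37, -0.929, -0.001], [-0.001, 0.001, -1.0]]
contact_force: [0.9, -0.4, 1.0]
grip_width: 0.0297
gripper_force: 0.0
[ 0.53533811 -0.12328345  0.12300464]
(np.float64(272.83700780798284), np.float64(293.9848208801354))
(np.float64(272.80000616735964), np.float64(271.35390128638477))
```

View pics/w2c.png

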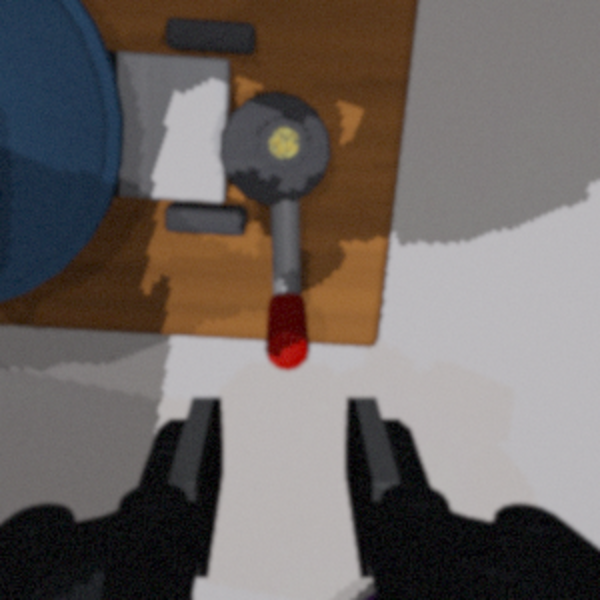

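```bash
python3 - <<'E'
from h import *
import pickle
c=pickle.load(open('w2.pkl','rb'))
for z in (.075,.08,.085): print(px2w('',274,235,z,c), px2w('',272,131.5,z-.032,c))
E
```

```text
[ 0.5338127  -0.12484898  0.075     ] [ 0.58887981 -0.1016195   0.043     ]
[ 0.53584156 -0.12400252  0.08      ] [ 0.58936601 -0.10142244  0.048     ]
[ 0.53787042 -0.12315606  0.085     ] [ 0.58985221 -0.10122537  0.053     ]
```

```bash
python3 -m pendant '[{"fingers":-0.3,"dp":[0,0,18],"yaw":0},{"fingers":-0.3,"dp":[0,0,25],"yaw":0},{"fingers":-0.3,"dp":[0,0,25],"yaw":0},{"fingers":-0.53,"dp":[0,0,0],"yaw":0},{"fingers":-0.53,"dp":[0,0,0],"yaw":0},{"fingers":-0.53,"dp":[0,0,0],"yaw":0}]'
python3 - <<'E'
from h import *
P=np.array([.5893,-.1013]);o=manip.get_obs();p=o['position'][:2];R=o['orientation'];print(o['position'],o['contact_force'],np.linalg.norm(p-P))
phi=np.degrees(np.arctan2(R[1,0],R[0,0]));a0=np.degrees(np.arctan2(*(p-P)[::-1]))%360;print(phi,a0)
for i in range(1,17):
    a=np.radians(a0+(297-a0)*i/16);q=P+.06*np.array([np.cos(a),np.sin(a)]);f=np.radians(phi)
    d=(q-p)*1000;print(i,np.round([d@[np.cos(f),np.sin(f)],d@[np.sin(f),-np.cos(f)]],1));p=q;phi+=2.75
E
```

```text
time_s: 4.37
position: [0.5366, -0.1236, 0.056]
orientation: [[0.929, 0.369, 0.005], [0.369, -0.929, -0.001], [0.004, 0.003, -1.0]]
contact_force: [-0.8, 0.6, 1.0]
grip_width: 0.02
gripper_force: 0.0
[ 0.53656675 -0.12357713  0.05598809] [-0.81375343  0.59321296  1.03433933] 0.05724566621653923
21.65689284631898 202.9015920097035
1 [-2.3  6.2]
2 [0.8 6.1]
3 [1.1 6.1]
4 [1.4 6. ]
5 [1.8 5.9]
6 [2.1 5.8]
7 [2.4 5.7]
8 [2.7 5.5]
9 [3.  5.4]
10 [3.3 5.2]
11 [3.6 5. ]
12 [3.8 4.8]
13 [4.1 4.6]
14 [4.3 4.4]
15 [4.6 4.1]
16 [4.8 3.9]
```

```bash
python3 -m pendant '[{"fingers":-0.53,"dp":[-1,6.2,0],"yaw":-0.55},{"fingers":-0.53,"dp":[0.6,6.1,0],"yaw":-0.55},{"fingers":-0.53,"dp":[1,6.1,0],"yaw":-0.55},{"fingers":-0.53,"dp":[1.3,6,0],"yaw":-0.55},{"fingers":-0.53,"dp":[1.7,5.9,0],"yaw":-0.55},{"fingers":-0.53,"dp":[2,5.8,0],"yaw":-0.55},{"fingers":-0.53,"dp":[2.4,5.7,0],"yaw":-0.55},{"fingers":-0.53,"dp":[2.7,5.5,0],"yaw":-0.55}]'
python3 - <<'E'
from h import *
P=np.array([.5893,-.1013]);o=manip.get_obs();d=o['position'][:2]-P
print(np.linalg.norm(d),np.degrees(np.arctan2(*d[::-1]))%360,o['qpos'])
E
```

```text
time_s: 5.03
position: [0.5689, -0.1578, 0.0555]
orientation: [[0.722, 0.692, 0.003], [0.692, -0.722, -0.001], [0.002, 0.003, -1.0]]
contact_force: [-1.5, 0.6, 0.2]
grip_width: 0.02
gripper_force: 0.7
0.060081445915077324 250.13294188646648 [ 3.96476952e+00  3.60489958e+00 -1.22763707e+01  4.50878325e-02
 -7.39420447e+01  1.29785314e+02]
```

```bash
python3 -m pendant '[{"fingers":-0.53,"dp":[3,5.4,0],"yaw":-0.5},{"fingers":-0.53,"dp":[3.3,5.2,0],"yaw":-0.5},{"fingers":-0.53,"dp":[3.6,5,0],"yaw":-0.5},{"fingers":-0.53,"dp":[3.8,4.8,0],"yaw":-0.5},{"fingers":-0.53,"dp":[4.1,4.6,0],"yaw":-0.5},{"fingers":-0.53,"dp":[4.3,4.4,0],"yaw":-0.5},{"fingers":-0.53,"dp":[4.6,4.1,0],"yaw":-0.5},{"fingers":-0.53,"dp":[3.5,3,0],"yaw":0}]'
python3 - <<'E'
from h import *
P=np.array([.5893,-.1013]);o=manip.get_obs();d=o['position'][:2]-P
print(np.linalg.norm(d),np.degrees(np.arctan2(*d[::-1]))%360,o['qpos'])
E
```

```text
time_s: 5.7
position: [0.6156, -0.1563, 0.0553]
orientation: [[0.482, 0.876, 0.003], [0.876, -0.482, -0.001], [0.001, 0.003, -1.0]]
contact_force: [-2.0, -0.1, -0.2]
grip_width: 0.0201
gripper_force: 0.7
0.060938512728115 295.56230415092296 [ 3.81060674e+00  1.02196937e+01 -5.09043481e+00  5.82536663e-02
 -7.45226248e+01  1.47387230e+02]
```

```bash
python3 -m pendant '[{"fingers":-0.3,"dp":[0,0,0],"yaw":0},{"fingers":-0.3,"dp":[0,0,0],"yaw":0},{"fingers":-0.3,"dp":[0,0,-25],"yaw":0},{"fingers":-0.3,"dp":[0,0,-35],"yaw":0},{"fingers":-0.3,"dp":[0,0,-38],"yaw":0},{"fingers":-0.3,"dp":[0,0,-38],"yaw":0},{"fingers":-0.3,"dp":[0,0,-38],"yaw":0},{"fingers":-0.3,"dp":[0,0,-30],"yaw":0}]'
python3 -m pendant '[{"fingers":0.1,"dp":[0,0,0],"yaw":1},{"fingers":0.1,"dp":[0,0,0],"yaw":1},{"fingers":0.1,"dp":[0,0,0],"yaw":1},{"fingers":0.1,"dp":[0,0,0],"yaw":1},{"fingers":0.1,"dp":[0,0,0],"yaw":1},{"fingers":0.1,"dp":[0,0,0],"yaw":1},{"fingers":0.1,"dp":[0,0,0],"yaw":1},{"fingers":0.1,"dp":[0,0,0],"yaw":0.2}]'
```

```text
time_s: 6.37
position: [0.6141, -0.1565, 0.2612]
orientation: [[0.484, 0.875, 0.005], [0.875, -0.484, -0.001], [0.001, 0.004, -1.0]]
contact_force: [0.4, -0.1, 1.4]
grip_width: 0.0299
gripper_force: 0.0
time_s: 7.03
position: [0.614, -0.1562, 0.2572]
orientation: [[0.907, 0.421, 0.001], [0.421, -0.907, -0.0], [0.001, 0.001, -1.0]]
contact_force: [0.6, 0.5, -0.4]
grip_width: 0.047
gripper_force: 0.0
```

```bash
python3 -m pendant '[{"fingers":0.1,"dp":[2.9,-29.5,0],"yaw":0},{"fingers":0.1,"dp":[2.9,-29.5,0],"yaw":0},{"fingers":0.1,"dp":[2.9,-29.5,0],"yaw":0},{"fingers":0.1,"dp":[2.9,-29.5,0],"yaw":0},{"fingers":0.1,"dp":[2.9,-29.5,0],"yaw":0},{"fingers":0.1,"dp":[2.9,-29.5,0],"yaw":0},{"fingers":0.1,"dp":[0,0,0],"yaw":1},{"fingers":0.1,"dp":[0,0,0],"yaw":0}]'
python3 -m pendant '[{"fingers":0.1,"dp":[0,0,0],"yaw":0},{"fingers":0.1,"dp":[0,0,0],"yaw":0}]' >/dev/null
python3 - <<'E'
from h import *
import pickle
c=manip.camera_info('wrist');im=snap('wrist','w3.png');pickle.dump(c,open('w3.pkl','wb'))
cv2.imwrite('pics/w3c.png',cv2.resize(im[20:320,100:480,::-1],None,fx=2,fy=2))
o=manip.get_obs();print(o['position'],o['orientation'],o['qpos'])
E
```

```text
time_s: 7.7
position: [0.5544, 0.0129, 0.2573]
orientation: [[0.939, 0.345, 0.002], [0.345, -0.939, 0.0], [0.002, 0.0, -1.0]]
contact_force: [0.3, -0.6, -0.1]
grip_width: 0.0469
gripper_force: 0.0
[0.55488161 0.01088795 0.25637584] [[ 9.38607114e-01  3.44987945e-01  5.74890204e-05]
 [ 3.44987950e-01 -9.38607098e-01 -1.72525953e-04]
 [-5.55977137e-06  1.81767106e-04 -9.99999983e-01]] [ 2.18670020e+01 -4.31156631e+00  9.40301229e-01  1.04444645e-02
 -9.52524923e+01  8.83150143e+01]
```

View pics/w3c.png

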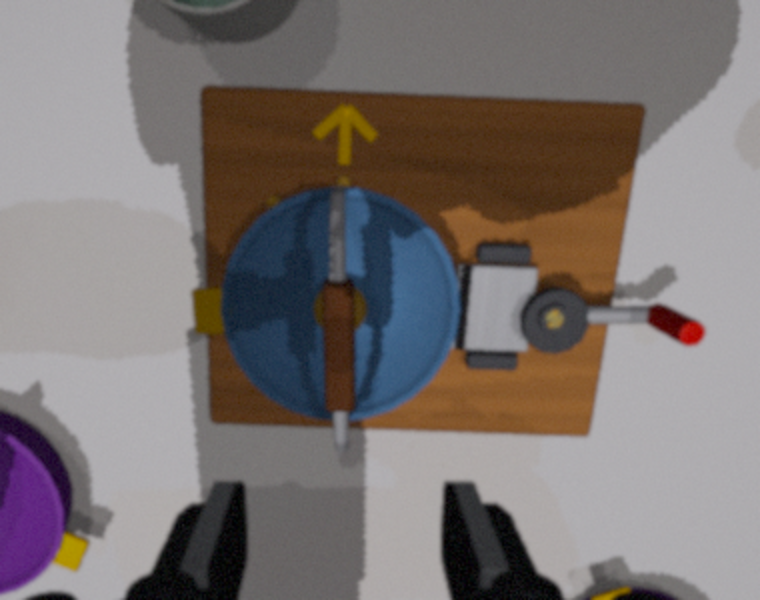

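```bash
python3 - <<'E'
from h import *
import pickle
c=pickle.load(open('w3.pkl','rb'))
w=lambda x,y,z:px2w('',x/2+99.75,y/2+19.75,z,c)
C=[w(*p,.012) for p in((203,87),(643,105),(590,435),(212,423))]
for a,b in((0,1),(1,2),(2,3),(3,0)):
    d=C[b]-C[a];print(C[a],np.linalg.norm(d),np.degrees(np.arctan2(d[1],d[0])))
an=lambda d:np.degrees(np.arctan2(d[1],d[0]))
print('arrow',an(w(347,107,.012)-w(344,162,.012)),an(w(347,107,.012)-w(344,185,.012)))
a,b=w(340,283,.121),w(340.5,411,.121);print('grip',a,b,(a+b)/2,np.linalg.norm(a-b),an(a-b))
r=w(341,302,.043);t=w(195,311,.043);print('rim',r,'tongue',t,an(t-r),np.linalg.norm(t-r))
k=w(691,333,.083);h=w(554,318,.05);print(k,h,np.linalg.norm((k-h)[:2]),an(k-h))
E
```

```text
[0.63539883 0.12168573 0.012     ] 0.2389321085387144 -71.94367584104258
[ 0.70945626 -0.10547952  0.012     ] 0.1958707390072501 -161.27833224933744
[ 0.52394925 -0.16834838  0.012     ] 0.2416654812829954 108.26075872110432
[0.44822527 0.0611469  0.012     ] 0.19672033853234625 17.923118846328187
arrow 16.944352700909864 17.935529104901864
grip [0.58074942 0.02221508 0.121     ] [0.52574922 0.00183186 0.121     ] [0.55324932 0.01202347 0.121     ] 0.058655748064591784 20.33483916287068
rim [0.5567495  0.01334428 0.043     ] tongue [0.52410416 0.08729805 0.043     ] 113.81805341750987 0.08083858603024793
[ 0.61047028 -0.15196188  0.083     ] [ 0.58993032 -0.09780328  0.05      ] 0.057922732931692957 -69.23047990028319
```

```bash
python3 -m pendant '[{"fingers":0.1,"dp":[-0.6,-1.2,20],"yaw":0},{"fingers":0.1,"dp":[0,0,30],"yaw":0},{"fingers":0.1,"dp":[0,0,35],"yaw":0},{"fingers":0.1,"dp":[0,0,30],"yaw":0},{"fingers":0.1,"dp":[0,0,25],"yaw":0},{"fingers":0.1,"dp":[0,0,15],"yaw":0},{"fingers":0.1,"dp":[0,0,9],"yaw":0},{"fingers":0.1,"dp":[0,0,0],"yaw":0}]'; python3 -m pendant '[{"fingers":0.1,"dp":[0,0,0],"yaw":0},{"fingers":-0.4,"dp":[0,0,0],"yaw":0},{"fingers":-0.4,"dp":[0,0,0],"yaw":0},{"fingers":-0.5,"dp":[0,0,0],"yaw":0},{"fingers":-0.5,"dp":[0,0,0],"yaw":0},{"fingers":-0.5,"dp":[0,0,0],"yaw":0}]' 20
```

```text
time_s: 8.58
position: [0.5528, 0.0116, 0.09]
orientation: [[0.939, 0.344, -0.004], [0.344, -0.939, -0.001], [-0.004, -0.0, -1.0]]
contact_force: [-0.1, -0.0, 0.2]
grip_width: 0.0469
gripper_force: 0.0
time_s: 9.08
position: [0.554, 0.0126, 0.0928]
orientation: [[0.939, 0.344, 0.001], [0.344, -0.939, 0.0], [0.001, 0.0, -1.0]]
contact_force: [-0.6, 0.2, 0.3]
grip_width: 0.0211
gripper_force: 0.0
```

```bash
python3 -m pendant '[{"fingers":-0.54,"dp":[0,0,0],"yaw":0},{"fingers":-0.58,"dp":[0,0,0],"yaw":0},{"fingers":-0.61,"dp":[0,0,0],"yaw":0},{"fingers":-0.64,"dp":[0,0,0],"yaw":0},{"fingers":-0.66,"dp":[0,0,0],"yaw":0},{"fingers":-0.68,"dp":[0,0,0],"yaw":0},{"fingers":-0.72,"dp":[0,0,0],"yaw":0},{"fingers":-1,"dp":[0,0,0],"yaw":0}]' 20; python3 -m pendant '[{"fingers":-1,"dp":[0,0,0],"yaw":0},{"fingers":-1,"dp":[0,0,0],"yaw":0},{"fingers":-1,"dp":[0,0,0],"yaw":0},{"fingers":-1,"dp":[0,0,0],"yaw":0}]' 60
```

```text
time_s: 9.75
position: [0.5538, 0.0127, 0.0923]
orientation: [[0.939, 0.344, 0.0], [0.344, -0.939, 0.0], [0.0, -0.0, -1.0]]
contact_force: [-0.7, 1.5, 0.6]
grip_width: 0.0137
gripper_force: 20.8
time_s: 10.08
position: [0.5539, 0.0126, 0.0924]
orientation: [[0.939, 0.344, 0.0], [0.344, -0.939, 0.0], [0.0, 0.0, -1.0]]
contact_force: [0.6, 1.3, 1.0]
grip_width: 0.0132
gripper_force: 59.0
```

```bash
python3 - <<'E'
from h import *
im=snap('wrist','w4.png')
o=manip.get_obs();print(o['position'],o['orientation'],o['qpos'],o['contact_force'],o['torque'])
E
```

```text
[0.553932   0.01256917 0.09245929] [[ 9.38961365e-01  3.44022359e-01  4.13566379e-04]
 [ 3.44022369e-01 -9.38961452e-01  4.89347223e-05]
 [ 4.05157526e-04  9.63282714e-05 -9.99999913e-01]] [ 2.20758009e+01 -3.09471362e+00 -1.50242575e+01  6.44716472e-03
 -7.80474440e+01  8.80449947e+01] [0.60692972 0.51875307 0.84415872] [ 0.57090163 -0.12481028 -0.01352089]
```

View pics/w4.png

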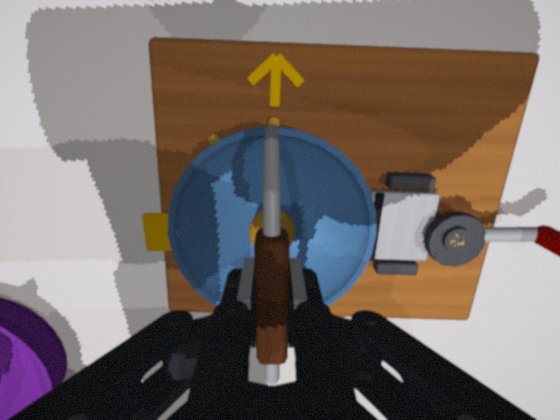

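```bash
python3 -m pendant '[{"fingers":-1,"dp":[0,0,-1],"yaw":0},{"fingers":-1,"dp":[0,0,-2],"yaw":0},{"fingers":-1,"dp":[0,0,-3],"yaw":0},{"fingers":-1,"dp":[0,0,-4],"yaw":0},{"fingers":-1,"dp":[0,0,-4],"yaw":0},{"fingers":-1,"dp":[0,0,-3],"yaw":0},{"fingers":-1,"dp":[0,0,-2],"yaw":0},{"fingers":-1,"dp":[0,0,-1],"yaw":0}]' 60; python3 - <<'E'
from h import *
im=snap('wrist','w5.png')
o=manip.get_obs();print(o['position'],o['orientation'],o['contact_force'],o['torque'])
E
```

```text
time_s: 10.8
position: [0.554, 0.0126, 0.1129]
orientation: [[0.939, 0.344, 0.001], [0.344, -0.939, 0.0], [0.001, 0.0, -1.0]]
contact_force: [0.4, -0.6, -3.0]
grip_width: 0.0134
gripper_force: 58.4
[0.55394334 0.0125021  0.11284755] [[ 9.38991943e-01  3.43938629e-01  5.91512559e-04]
 [ 3.43938655e-01 -9.38992118e-01  6.04142384e-05]
 [ 5.76204421e-04  1.46715551e-04 -9.99999823e-01]] [-0.51801169 -0.15998935 -3.8154253 ] [-0.03262459 -0.06667643 -0.01995946]
```

```bash
python3 -m pendant '[{"fingers":-1,"dp":[0,0,-2],"yaw":0},{"fingers":-1,"dp":[0,0,-4],"yaw":0},{"fingers":-1,"dp":[0,0,-6],"yaw":0},{"fingers":-1,"dp":[0,0,-7],"yaw":0},{"fingers":-1,"dp":[0,0,-7],"yaw":0},{"fingers":-1,"dp":[0,0,-7],"yaw":0},{"fingers":-1,"dp":[0,0,-7],"yaw":0},{"fingers":-1,"dp":[0,0,-7],"yaw":0}]' 60;  python3 -m pendant '[{"fingers":-1,"dp":[0,0,-7],"yaw":0},{"fingers":-1,"dp":[0,0,-7],"yaw":0},{"fingers":-1,"dp":[0,0,-6],"yaw":0},{"fingers":-1,"dp":[0,0,-5],"yaw":0},{"fingers":-1,"dp":[0,0,-4],"yaw":0},{"fingers":-1,"dp":[0,0,-3],"yaw":0},{"fingers":-1,"dp":[0,0,-1],"yaw":0},{"fingers":-1,"dp":[0,0,0],"yaw":0}]'; python3 - <<'E'
from h import *
im=snap('wrist','w6.png')
cv2.imwrite('pics/w46.png',cv2.resize(np.hstack([cv2.imread('pics/w4.png')[:,100:450],im[:,100:450,::-1]]),None,fx=1.1,fy=1.1))
o=manip.get_obs();print(o['position'],o['orientation'],o['contact_force'],o['torque'])
E
```

```text
time_s: 11.52
position: [0.5539, 0.0125, 0.1603]
orientation: [[0.939, 0.344, 0.0], [0.344, -0.939, 0.0], [0.0, 0.0, -1.0]]
contact_force: [0.3, 0.9, -3.0]
grip_width: 0.0129
gripper_force: 58.4
time_s: 12.18
position: [0.5538, 0.0125, 0.1924]
orientation: [[0.939, 0.344, 0.0], [0.344, -0.939, -0.0], [0.0, 0.0, -1.0]]
contact_force: [0.7, -0.3, -3.5]
grip_width: 0.0134
gripper_force: 58.4
[0.55370708 0.01253633 0.19213274] [[ 9.38991651e-01  3.43939836e-01 -2.62822608e-04]
 [ 3.43939844e-01 -9.38991684e-01 -1.52271078e-05]
 [-2.52025452e-04 -7.60970398e-05 -9.99999965e-01]] [ 0.72340679  0.2161323  -3.5341031 ] [-0.05445194  0.0241474   0.00483758]
```

View pics/w46.png

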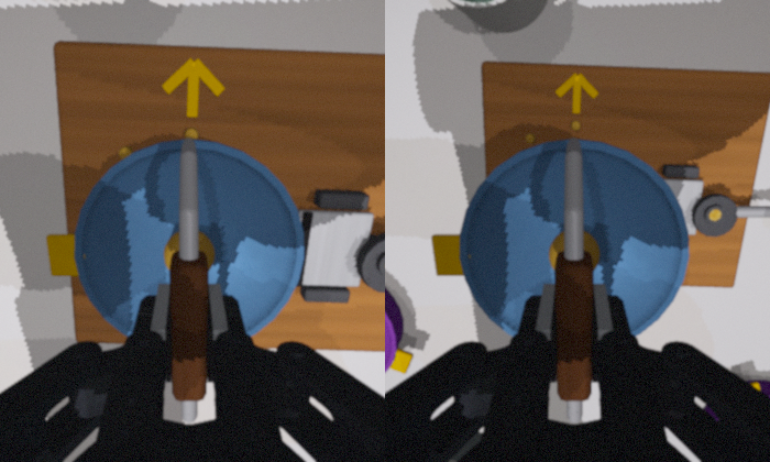

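```bash
python3 -m pendant '[{"fingers":-1,"dp":[0,0,0],"yaw":0.1},{"fingers":-1,"dp":[0,0,0],"yaw":0.2},{"fingers":-1,"dp":[0,0,0],"yaw":0.3},{"fingers":-1,"dp":[0,0,0],"yaw":0.4},{"fingers":-1,"dp":[0,0,0],"yaw":0.5},{"fingers":-1,"dp":[0,0,0],"yaw":0.5},{"fingers":-1,"dp":[0,0,0],"yaw":0.5},{"fingers":-1,"dp":[0,0,0],"yaw":0.5}]' 60
for i in 1 2 3; do python3 -m pendant '[{"fingers":-1,"dp":[0,0,0],"yaw":0.5},{"fingers":-1,"dp":[0,0,0],"yaw":0.5},{"fingers":-1,"dp":[0,0,0],"yaw":0.5},{"fingers":-1,"dp":[0,0,0],"yaw":0.5},{"fingers":-1,"dp":[0,0,0],"yaw":0.5},{"fingers":-1,"dp":[0,0,0],"yaw":0.5},{"fingers":-1,"dp":[0,0,0],"yaw":0.5},{"fingers":-1,"dp":[0,0,0],"yaw":0.5}]'; done
python3 -m pendant '[{"fingers":-1,"dp":[0,0,0],"yaw":0.5},{"fingers":-1,"dp":[0,0,0],"yaw":0.5},{"fingers":-1,"dp":[0,0,0],"yaw":0.5},{"fingers":-1,"dp":[0,0,0],"yaw":0.5},{"fingers":-1,"dp":[0,0,0],"yaw":0.5},{"fingers":-1,"dp":[0,0,0],"yaw":0.4},{"fingers":-1,"dp":[0,0,0],"yaw":0.3},{"fingers":-1,"dp":[0,0,0],"yaw":0.2}]'
python3 -m pendant '[{"fingers":-1,"dp":[0,0,0],"yaw":0},{"fingers":-1,"dp":[0,0,0],"yaw":0},{"fingers":-1,"dp":[0,0,0],"yaw":0},{"fingers":-1,"dp":[0,0,0],"yaw":0}]'
python3 - <<'E'
from h import *
im=snap('wrist','w7.png')
R=manip.get_obs();o=R['orientation'];print(R['position'],'dish yaw',np.degrees(np.arctan2(-o[1,1],-o[0,1])),R['qpos'],o[2])
E
```

```text
time_s: 12.9
position: [0.5537, 0.0125, 0.192]
orientation: [[0.996, 0.086, -0.0], [0.086, -0.996, -0.0], [-0.0, 0.0, -1.0]]
contact_force: [-0.8, -0.1, -3.6]
grip_width: 0.0132
gripper_force: 58.5
time_s: 13.57
position: [0.5537, 0.0125, 0.1921]
orientation: [[0.966, -0.26, -0.0], [-0.26, -0.966, -0.0], [-0.0, 0.0, -1.0]]
contact_force: [0.5, -0.1, -3.7]
grip_width: 0.0129
gripper_force: 58.5
time_s: 14.23
position: [0.5537, 0.0125, 0.192]
orientation: [[0.819, -0.574, -0.0], [-0.574, -0.819, -0.0], [-0.0, 0.0, -1.0]]
contact_force: [0.2, -0.0, -4.0]
grip_width: 0.0129
gripper_force: 58.5
time_s: 14.9
position: [0.5537, 0.0124, 0.192]
orientation: [[0.573, -0.82, -0.0], [-0.82, -0.573, -0.0], [-0.0, 0.001, -1.0]]
contact_force: [-0.0, -1.2, -4.3]
grip_width: 0.013
gripper_force: 58.5
time_s: 15.57
position: [0.5537, 0.0125, 0.1921]
orientation: [[0.309, -0.951, -0.0], [-0.951, -0.309, -0.0], [0.0, 0.0, -1.0]]
contact_force: [-0.2, -0.3, -3.8]
grip_width: 0.0135
gripper_force: 58.5
time_s: 15.9
position: [0.5538, 0.0125, 0.1923]
orientation: [[0.311, -0.95, -0.0], [-0.95, -0.311, -0.0], [0.0, 0.0, -1.0]]
contact_force: [0.8, 0.1, -3.3]
grip_width: 0.0132
gripper_force: 58.5
[0.55376901 0.01248136 0.19228349] dish yaw 18.12881030818732 [ 2.20730804e+01 -4.78200379e+00 -6.16866764e+00  5.57112189e-03
 -8.86183517e+01 -3.94440443e+00] [ 1.02997333e-04  8.06445377e-05 -9.99999991e-01]
```

View pics/w7.png

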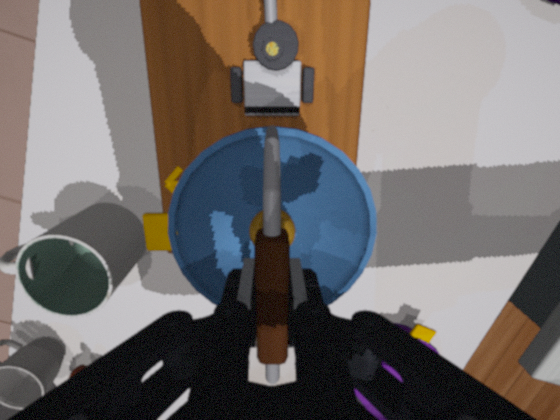

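The tongue (150,232) points along the board's arrow, the ball (272,225) is still in the middle, and the dish is level and at rest, 10 cm up.

```bash
python3 -c "
from workcell import manip
print(manip.sign_off())"
```

```text
the job is handed in; nothing more can be done
None
```

I swung the cam lever out to about 1.62 rad, lifted the dish straight up 10 cm, then turned it 92° clockwise so its tongue lines up with the arrow; I handed it in with the dish held level and at rest and the ball still in the middle (sign-off gave no verdict).

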